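# Fit the filter frame into the brazing-fume extractor

### The job

Fit the filter frame into the open top of the bench fume extractor: hook its thin tongue under the extractor's retaining lip, then rotate the frame down until it lies flat and fully home on the ledge. Then swing the catch in over the frame's edge as far as it will go, let go, and leave the other things on the bench where they are.

Things in the scene. Friction and masses are not known exactly. Their poses are not given: they have to be found in the camera images.
- extractor: Fixed low green steel box, 196 mm (x) by 180 (y), 76 high at the lip, recess in its top; stands left or right on the bench, yaw within 0.35. Origin on the bench, under where a seated filter's origin lies; z up. Its -x side, with the lip, faces roughly to the robot. Recess walls at x = -76.5 and +60.5 mm, y = +-73.5, top z = 72. A duct stub (60 mm across, below z = 61) sticks out 48 mm from the +x side.
- seat (a point): Point on the recess's ledge (extractor 0, 0, 60 mm), at the height on which the filter's underside rests all round. A seated filter has its origin here within -2.5 to +4.5 mm in x and 4.5 in y, same yaw. It cannot be dropped straight in: lip edge to far wall is 125 mm, the filter with tongue is 130. Tilt it 15 to 20 degrees, far edge up, slide the tongue under the lip, then rotate down.
- lip_edge (a point): Middle of the lower free edge of the retaining lip: extractor (-64.5, 0, 71) mm. The lip is a flat steel strip 5 mm thick along the whole -x wall, overhanging the recess by 12 mm (x = -76.5 to -64.5); the slot between ledge and lip is 11 mm high.
- filter: Loose aluminium frame with grey pleated medium and a black grip bar, 0.25 to 0.5 kg. Thick plate 112 mm (x) by 138 (y) by 10; a tongue 4 mm thick, 130 wide, flush with the underside, sticks out 18 mm from its -x edge. Origin: centre of the thick plate's underside; z up; far edge at x = +56. Starts flat on the bench beside the extractor, tongue roughly to the robot, yaw within 0.7.
- filter_tongue (a point): Middle of the tongue's tip, half its thickness up: filter (-74, 0, 2) mm.
- filter_handle (a point): Centre of the black grip bar on the filter: filter (-5, 0, 43) mm. The bar is 14 mm thick (x), 62 long (y), and spans z = 30 to 56 mm over the underside; below it two posts, 12 mm (x) by 8 (y), at y = +-25. Grip it from above, closing along the filter's x.
- catch (a joint): Angle of the catch, a flat steel arm (18 mm wide, 8 thick, underside 13 mm over the ledge) on an upright pivot. 0 = fully closed, at its stop: arm along extractor -x, over the seated filter's far edge. Grows as it opens, counter-clockwise from above (arm along extractor -y at 1.57). Range 0 to 2.5, starts at 1.65 to 2.3. Turns with light friction (1 N at the peg), stays where left.
- catch_pivot (a point): On the catch's pivot axis, at the height of the arm's top: extractor (80, 0, 81) mm, on the far (+x) rim.
- catch_peg (a point): Top centre of the catch's upright round steel peg, which carries a freely turning sleeve: 14 mm across, 44 tall above the arm (z = 81 to 125 mm over the bench), 44 mm from the pivot. Can be gripped from above or pushed sideways.
- nipple: Bystander, to be left alone: upright steel pipe nipple, 48 mm across, 75 mm tall. Origin at its underside's middle.
- elbow: Bystander, to be left alone: dark steel pipe elbow, about 60 mm. Origin at its underside's middle.
- oil_can: Bystander, to be left alone: upright can of thread-cutting oil, 64 mm across, 130 mm tall. Origin at its underside's middle.
- wrench: Bystander, to be left alone: steel wrench, 240 mm long, lying flat. Origin at its underside's middle.
- brush: Bystander, to be left alone: hand brush lying flat. Origin at its underside's middle.
- flange: Bystander, to be left alone: steel flange disc, 110 mm across, 35 mm high. Origin at its underside's middle.
- hammer: Bystander, to be left alone: hammer lying flat. Origin at its underside's middle.
Things that resemble listed ones, but are neither listed nor needed, are in the scene too. Leave any blue or purple look-alike of the filter alone.

How it is judged:
By the outcome, as a careful person would: the job done as asked, in the order asked, and still so for the second after the job is handed in, with the robot touching nothing.
It also fails if it takes over 58 s, if anything falls off the work surface, if the arm or the gripper's body presses on something with over 40 N, if the wrist force passes 120 N, or if a joint passes its speed limit or range.

### The arm

A 6-joint arm with a two-finger parallel gripper is mounted at the origin on the work surface. World frame = base frame: x ahead of the robot, y to its left, z up, the work surface at z = 0. Lengths are in m, angles in rad, forces in N, time in s.
With the tool pointing down it reaches from about 0.4 to 0.825 m from the base axis. Payload 7 kg.
Tool frame: the origin (TCP) lies at the very end of the fingers, on their centre line; the grasp point (between the pads) lies 19 mm behind it; z points along the fingers, y is the line along which they close (so a half turn about z gives the same grasp; the last joint's range is limited). The gripper opens to 88 mm and grips with 3 to 60 N. Pads are 19 mm wide; open, the fingers measure 130 mm over their backs; the gripper's body (78 mm by 193 mm) begins 47 mm behind the grasp point.
Start: joints at [1.501, 0.359, 0.012, 0, -1.224, -0.288], TCP at [0.236, 0.632, 0.227] pointing down, gripper open.
Joint ranges: [-3.07, 3.07], [-1.43, 2.12], [-1.02, 1.25], [-3.03, 1.67], [-3.05, -0], [-3.03, 3.03]. Speed limits (rad/s): [2.39, 2.39, 3.01, 3.14, 3.14, 3.14].

### API

Orientations are given as [roll, pitch, yaw] about the fixed x, y, z axes, in that order (R = Rz(yaw) Ry(pitch) Rx(roll)).
In Python, from station import arm gives the robot as it stands.
- The arm moves only by the tool step_arm, never from a script. Its argument "rows" is a list of rows, each a list of 5 numbers: the shift along the world's x, y, z in m, then the turn about the world's z in rad, then the finger opening in m, from 0 to 0.0876. In form: [[x, y, z, spin, gripper], ...]. A call has 1 to 20 rows; each row is the pose to reach, as a shift and turn from the pose commanded when the call began; what a row does not reach only later rows make up. A row lasts 1/10 s, in which the tool goes at most 50 mm and 8.59 degrees, less where a joint would pass 70% of its speed; a pose out of reach is approached as far as the arm can. A call with a gripper value outside its range is refused whole. The fingers move at their own pace and stop on an object; "newtons" is the grip in N (left out, the last holds). Time passes only in rows, so rows that repeat a pose let the fingers close. It gives the time, the measured TCP pose, the force, the opening and the grip force at its end, in the units of the state.
- arm.get_state(): the state, without advancing time (a new reading comes with each control period).
- arm.grab_frame(name): name is "side" or "top"; returns a dict with "color" (384x512x3 uint8, blue, green, red), "vfov" (degrees; the focal length in pixels is half the picture's height over the tangent of half this angle, whatever the lens; pixels are square), "cx", "cy" (the principal point, pixels), "k1" (the pictures are not rectified: a ray, as slopes to the right and down, at radius r is drawn at 1 + k1 r^2 times it, then the intrinsics apply), "rvec" (rotation vector, rad) and "tvec" (3), from world to camera coordinates, as OpenCV has them. Camera axes: x right, y down, z forward; pixel columns grow to the right and rows downward; lengths in m; the calibration is good to about 2 mm. A picture is of the moment at which its call begins. There is no depth.
- arm.job_done(): hands the job in; it is judged then, once.
The state is a dict: "t": time; "q": joint angles; "qd": joint speeds; "joint_efforts": joint torques, N m; "eef_pos": TCP position; "ee_rot": TCP orientation; "force": force on the tool from outside, world axes, zero at the start; "moment": the same for the moment, N m; "width": finger opening in m; "gripper_force": force on a finger pad.
Only numpy, scipy, OpenCV 4.12 (cv2) and the standard library are available. Lean on these libraries where they do the work, as an engineer would, in place of code of your own. Each camera call takes 0.05 s, during which the arm holds its last target. There are 200 camera calls.

## Working session

There is one attempt and no reset: what is moved stays moved. The work goes in short steps, Python scripts to look and compute and a tool call to move; the robot and the scene stay as the last step left them, time stands still between calls to the robot, and variables do not carry over. Pictures are saved under pics/ and viewed, at most 10 in all, crops included, and the job is handed in when it is done.

Besides the shell and the picture viewer there is one more tool, called after "Emit:" as name(argument=value, ...), one argument or row to a line, values as JSON. step_arm: Moves the arm, as the interface text tells. Its arguments: {"type":"object","properties":{"rows":{"type":"array"},"newtons":{"type":"number"}},"required":["rows"]}

```bash
ls; mkdir -p pics
cat > h.py <<'E'
import numpy as np, cv2
from station import arm
def cam(n):
    f=arm.grab_frame(n); return f
def K(f):
    h,w=f["color"].shape[:2]; fl=h/2/np.tan(np.radians(f["vfov"])/2)
    return np.array([[fl,0,f["cx"]],[0,fl,f["cy"]],[0,0,1.]]),np.array([f["k1"],0,0,0.])
def ray(f,uv):
    k,d=K(f); p=cv2.undistortPointsIter(np.array(uv,float).reshape(-1,1,2),k,d,None,None,(3,50,1e-10)).reshape(-1,2)
    R=cv2.Rodrigues(np.array(f["rvec"],float))[0]; t=np.array(f["tvec"],float).ravel()
    D=np.c_[p,np.ones(len(p))]@R; return -R.T@t,D/np.linalg.norm(D,axis=1)[:,None]
def onz(f,uv,z):
    o,D=ray(f,uv); return o+D*((z-o[2])/D[:,2])[:,None]
def tri(f,a,g,b):
    o1,d1=ray(f,a);o2,d2=ray(g,b);d1=d1[0];d2=d2[0]
    s=np.linalg.lstsq(np.c_[d1,-d2],o2-o1,rcond=None)[0]
    p,q=o1+s[0]*d1,o2+s[1]*d2; return (p+q)/2,np.linalg.norm(p-q)
def proj(f,P):
    k,d=K(f); return cv2.projectPoints(np.array(P,float).reshape(-1,3),np.array(f["rvec"],float),np.array(f["tvec"],float),k,d)[0].reshape(-1,2)
E
python3 - <<'E'
from h import *
import pickle
for n in("side","top"):
    f=cam(n); pickle.dump(f,open(n+".pkl","wb")); cv2.imwrite(f"pics/{n}0.png",f["color"])
    print(n,f["vfov"],f["cx"],f["cy"],f["k1"],ray(f,[[256,192]]))
print(arm.get_state())
E
```

```text
pics
side 47.697035867012275 256.6228747239215 191.57345369554224 -0.1331649694225695 (array([ 0.33246305, -1.11113626,  0.90870175]), array([[ 0.11172958,  0.80805309, -0.57841741]]))
top 57.25587434177401 251.25998026308054 192.06357183715969 -0.1024853233825696 (array([0.31972967, 0.02261957, 1.30778282]), array([[ 0.15724186, -0.02071282, -0.98734289]]))
{'t': 0.1, 'q': array([ 1.50107579e+00,  3.59343000e-01,  1.11305906e-02, -3.16780378e-04,
       -1.22407717e+00, -2.88049983e-01]), 'qd': array([ 0.00138338, -0.00278936,  0.00110729,  0.0019344 , -0.00026381,
        0.00086926]), 'joint_efforts': array([-2.05079392e-03, -5.84164131e+01,  2.93748897e+01,  7.01556936e+00,
        1.01646248e-02, -5.36915366e-05]), 'eef_pos': array([0.23627687, 0.63182465, 0.22568828]), 'ee_rot': array([ 3.14007631e+00, -1.38712782e-04, -3.57878285e-01]), 'force': array([-1.21872755,  0.7021046 ,  0.15583216]), 'moment': array([ 0.00679448,  0.00505274, -0.0315287 ]), 'gripper_force': 0.0, 'width': 0.08777447240321878}
```

View pics/top0.png

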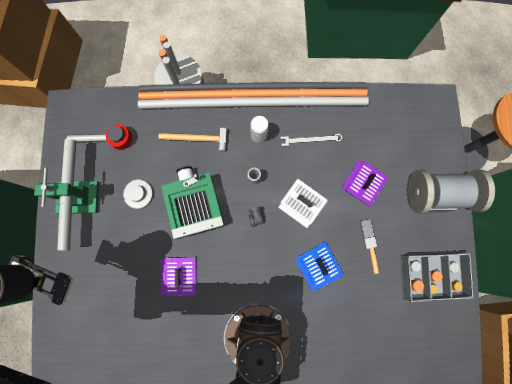

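View pics/side0.png

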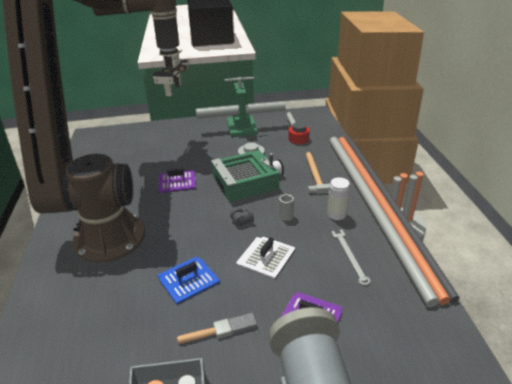

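Candidates for the filter in the top view are: white/aluminium (303,203), purple (179,276), purple (366,182) and blue (320,266). The aluminium one at (303,203) fits the description, and in the side view it is at (266,255). The extractor is green, at (192,207) top and (247,177) side. I'll check both in one close crop.

Run:
```python
from h import *
import pickle
t=pickle.load(open("top.pkl","rb"))["color"];s=pickle.load(open("side.pkl","rb"))["color"]
c=lambda im,u,v:cv2.resize(im[v:v+75,u:u+100],(400,300),interpolation=cv2.INTER_CUBIC)
cv2.imwrite("pics/crop.png",np.vstack([np.hstack([c(t,255,165),c(t,145,165)]),np.hstack([c(s,220,220),c(s,200,140)])]))
```

```text
(no output)
```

View pics/crop.png

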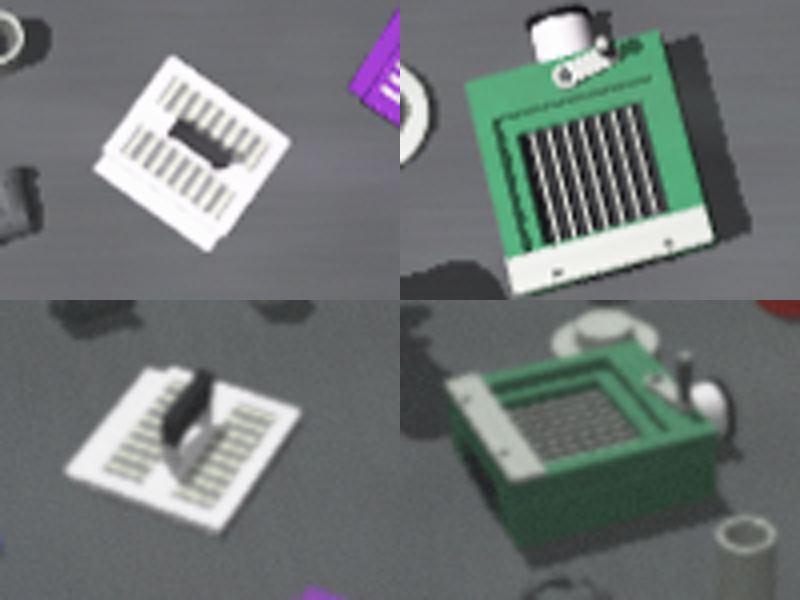

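The crop confirms it: the aluminium frame at top (303,203) has its tongue toward lower-left. The extractor has a light lip strip on its near edge, and the pivot disc is at top (286,183) with the peg at (295,177). Next I'll measure the poses from both views.

```bash
cat > m.py <<'E'
from h import *
def white(f,uv,thr=150,dz=None,r=60):
    """contour of the light, grey blob at uv, subpixel (4x upsampled)"""
    im=cv2.resize(f["color"],None,fx=4,fy=4,interpolation=cv2.INTER_CUBIC)
    hsv=cv2.cvtColor(im,cv2.COLOR_BGR2HSV); m=((hsv[...,2]>thr)&(hsv[...,1]<70)).astype(np.uint8)
    n,l,s,c=cv2.connectedComponentsWithStats(m)
    k=l[int(uv[1]*4+2),int(uv[0]*4+2)]
    cs=cv2.findContours((l==k).astype(np.uint8),cv2.RETR_EXTERNAL,cv2.CHAIN_APPROX_NONE)[0]
    c=max(cs,key=cv2.contourArea).reshape(-1,2).astype(float)
    return (c+.5)/4-.5
def rect(f,uv,z,thr=150):
    P=onz(f,white(f,uv,thr),z)[:,:2]
    (c,wh,a)=cv2.minAreaRect((P*1000).astype(np.float32))
    return np.round(np.array(c),1),np.round(wh,1),round(a,2),np.round(cv2.boxPoints((c,wh,a)),1).tolist()
E
python3 - <<'E'
from m import *
import pickle
t=pickle.load(open("top.pkl","rb"));s=pickle.load(open("side.pkl","rb"))
cr=lambda u0,v0,u,v:(u0+(u+.5)/4-.5,v0+(v+.5)/4-.5)
for th in(120,150): print("F top",rect(t,cr(255,165,185,75),.009,th)); print("F side",rect(s,cr(220,220,90,170),.009,th))
for th in(120,150): print("lip top",rect(t,cr(145,165,200,240),.076,th)); print("lip side",rect(s,cr(200,140,75,100),.076,th))
T=lambda n,a,b:print(n,*[np.round(x*1000,1) for x in tri(t,cr(*a),s,cr(*b))])
T("far A",(255,165,172,55),(220,220,300,110)); T("far B",(255,165,290,140),(220,220,222,233))
T("tong C",(255,165,210,250),(220,220,65,172)); T("tong D",(255,165,97,166),(220,220,150,68))
T("lip in L",(145,165,107,255),(200,140,80,75)); T("lip in R",(145,165,308,206),(200,140,147,172))
T("lip out R",(145,165,314,241),(200,140,110,184))
T("peg top",(145,165,200,45),(200,140,284,55)); T("pivot",(145,165,165,74),(200,140,255,80))
# handle end tops
T("bar +y",(255,165,175,122),(220,220,203,72)); T("bar -y",(255,165,228,155),(220,220,172,108))
E
```

```text
F top (array([ 467.4, -199.6]), array([330.4, 167.2]), 63.39, [[318.70001220703125, -309.8999938964844], [468.1000061035156, -384.79998779296875], [616.2000122070312, -89.30000305175781], [466.70001220703125, -14.5]])
F side (array([ 484.2, -178.9]), array([150.5, 134.4]), 52.65, [[385.1000061035156, -197.89999389648438], [492.0, -279.5], [583.2999877929688, -159.8000030517578], [476.3999938964844, -78.30000305175781]])
F top (array([ 482.4, -176.8]), array([142.9, 136.5]), 52.61, [[384.79998779296875, -192.10000610351562], [493.20001220703125, -275.0], [580.0, -161.5], [471.5, -78.5999984741211]])
F side (array([ 484.8, -178.9]), array([144.7, 130.9]), 52.79, [[389.0, -196.89999389648438], [493.20001220703125, -276.1000061035156], [580.7000122070312, -160.89999389648438], [476.5, -81.69999694824219]])
lip top (array([448.3, 283.2]), array([250.4, 262.3]), 30.44, [[274.0, 332.79998779296875], [406.79998779296875, 106.69999694824219], [622.7000122070312, 233.5], [489.79998779296875, 459.6000061035156]])
lip side (array([428.4, 217.9]), array([124.8, 188.1]), 22.41, [[334.8999938964844
[... 196 characters left out ...]
64844, 290.6000061035156], [401.5, 114.0999984741211], [532.0999755859375, 148.3000030517578], [485.8999938964844, 324.70001220703125]])
lip side (array([397.6, 205.7]), array([ 33.7, 180.1]), 14.68, [[358.5, 288.5], [404.1000061035156, 114.30000305175781], [436.70001220703125, 122.9000015258789], [391.1000061035156, 297.1000061035156]])
far A [ 576.5 -162.6    9.5] 1.0
far B [ 494.9 -271.9    4.3] 2.0
tong C [ 393.  -191.9    4.6] 1.5
tong D [472.9 -89.1   5. ] 0.8
lip in L [392.3 296.5  73.6] 1.3
lip in R [433.9 119.   76.2] 3.6
lip out R [402.3 114.3  71.2] 1.4
peg top [569.4 207.5 125.7] 3.9
pivot [551.2 245.8  79.7] 0.3
bar +y [ 504.5 -156.5   54.5] 1.9
bar -y [ 473.1 -201.6   64.2] 0.6
```

Emit:
step_arm(
  rows=[
    [0.12, -0.4, -0.02, -0.15, 0.0876],
    [0.12, -0.4, -0.02, -0.15, 0.0876],
    [0.12, -0.4, -0.02, -0.15, 0.0876],
    [0.12, -0.4, -0.02, -0.15, 0.0876],
    [0.12, -0.4, -0.02, -0.15, 0.0876],
    [0.12, -0.4, -0.02, -0.15, 0.0876],
    [0.12, -0.4, -0.02, -0.15, 0.0876],
    [0.251, -0.812, -0.08, -0.294, 0.0876],
    [0.251, -0.812, -0.08, -0.294, 0.0876],
    [0.251, -0.812, -0.08, -0.294, 0.0876],
    [0.251, -0.812, -0.08, -0.294, 0.0876],
    [0.251, -0.812, -0.08, -0.294, 0.0876],
    [0.251, -0.812, -0.08, -0.294, 0.0876],
    [0.251, -0.812, -0.08, -0.294, 0.0876],
    [0.251, -0.812, -0.08, -0.294, 0.0876],
    [0.251, -0.812, -0.08, -0.294, 0.0876],
    [0.251, -0.812, -0.08, -0.294, 0.0876],
    [0.251, -0.812, -0.08, -0.294, 0.0876],
    [0.251, -0.812, -0.08, -0.294, 0.0876],
    [0.251, -0.812, -0.08, -0.294, 0.0876],
  ],
  newtons=40,
)

```text
t: 2.1
eef_pos: [0.4869, -0.1794, 0.1464]
ee_rot: [3.141, 0.001, -0.652]
force: [-0.8, 0.3, -0.3]
width: 0.0876
gripper_force: 0.0
```

Emit:
step_arm(
  rows=[
    [0, 0, -0.04, 0, 0.0876],
    [0, 0, -0.08, 0, 0.0876],
    [0, 0, -0.1, 0, 0.0876],
    [0, 0, -0.121, 0, 0.0876],
    [0, 0, -0.121, 0, 0.0876],
    [0, 0, -0.121, 0, 0.05],
    [0, 0, -0.121, 0, 0.05],
    [0, 0, -0.121, 0, 0.05],
    [0, 0, -0.121, 0, 0.05],
    [0, 0, -0.121, 0, 0.05],
    [0, 0, -0.121, 0, 0.05],
    [0, 0, -0.121, 0, 0.05],
  ],
  newtons=40,
)

```text
t: 3.3
eef_pos: [0.4879, -0.1798, 0.0266]
ee_rot: [-3.141, -0.001, -0.652]
force: [-1.8, 3.4, 6.8]
width: 0.0616
gripper_force: 40.0
```

Run:
```python
from m import *
s=arm.get_state();print(s["width"],s["gripper_force"],s["eef_pos"],s["force"])
a=cam("side");im=a["color"][205:290,200:330]
cv2.imwrite("pics/g.png",cv2.resize(im,None,fx=5,fy=5,interpolation=cv2.INTER_CUBIC))
```

```text
0.061563401892832326 40.00164985656738 [ 0.48791208 -0.17977578  0.02661567] [-1.84192205  3.43775751  6.78158759]
```

View pics/g.png

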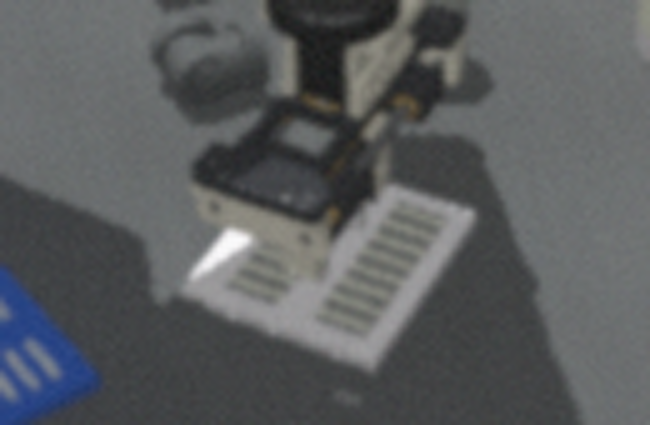

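Emit:
step_arm(
  rows=[
    [0, 0, 0.03, 0, 0.05],
    [0, 0, 0.07, 0, 0.05],
    [0, 0, 0.11, 0, 0.05],
    [0, 0, 0.135, 0, 0.05],
    [0, 0.04, 0.135, 0.09, 0.05],
    [0, 0.08, 0.135, 0.19, 0.05],
    [0, 0.12, 0.135, 0.29, 0.05],
    [0, 0.16, 0.135, 0.39, 0.05],
    [0, 0.2, 0.135, 0.49, 0.05],
    [-0.002, 0.24, 0.135, 0.59, 0.05],
    [-0.003, 0.28, 0.135, 0.69, 0.05],
    [-0.004, 0.32, 0.135, 0.78, 0.05],
    [-0.005, 0.36, 0.135, 0.86, 0.05],
    [-0.005, 0.39, 0.135, 0.908, 0.05],
    [-0.005, 0.408, 0.135, 0.908, 0.05],
    [-0.005, 0.408, 0.135, 0.908, 0.05],
    [-0.005, 0.408, 0.135, 0.908, 0.05],
    [-0.005, 0.408, 0.135, 0.908, 0.05],
  ],
)

```text
t: 5.15
eef_pos: [0.4821, 0.2271, 0.1603]
ee_rot: [3.141, 0.001, 0.255]
force: [0.0, -0.4, -3.7]
width: 0.0618
gripper_force: 40.0
```

Run:
```python
from m import *
s=arm.get_state();print(s["width"],s["gripper_force"],s["eef_pos"],s["ee_rot"],s["force"],s["moment"])
a=cam("side");b=cam("top")
import pickle;pickle.dump((a,b),open("hov.pkl","wb"))
A=cv2.resize(a["color"][100:210,195:315],(480,440),interpolation=cv2.INTER_CUBIC)
B=cv2.resize(b["color"][160:250,145:245],None,fx=3.2,fy=3.2,interpolation=cv2.INTER_CUBIC)
B=cv2.copyMakeBorder(B,0,440-B.shape[0],0,0,cv2.BORDER_CONSTANT)
cv2.imwrite("pics/hov.png",np.hstack([A,B]))
```

```text
0.061845330163830224 39.999205470085144 [0.48207526 0.22713405 0.16030414] [3.14127192e+00 8.96017473e-04 2.54751986e-01] [ 0.03594873 -0.3898014  -3.67365543] [-0.08773433 -0.04695324 -0.04149683]
```

View pics/hov.png

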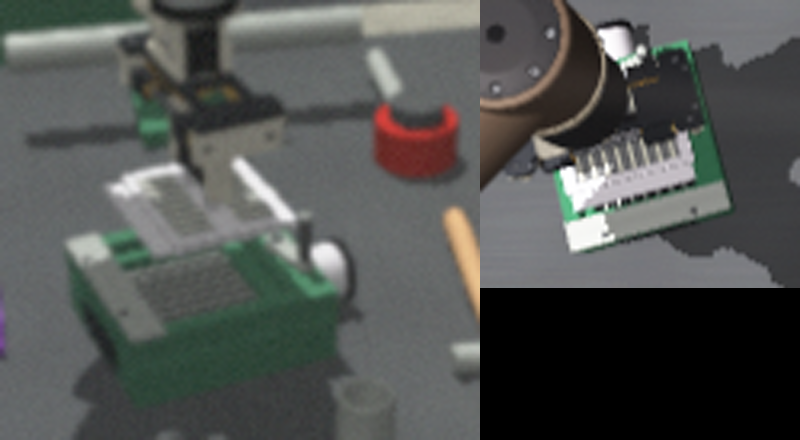

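Run:
```python
from m import *
import pickle
a,b=pickle.load(open("hov.pkl","rb"))
c,s=np.cos(.256),np.sin(.256);O=np.array([475,226])
def ext(P): d=P[:,:2]*1000-O; return np.round(np.c_[d@[c,s],d@[-s,c]],1)
z=.1603-.0266
U=lambda u,v:(195+(u+.5)/4-.5,100+(v+.5)/4-.5)
print("side tongueR,farR(top),tongueL",ext(onz(a,[U(155,258)],z)),ext(onz(a,[U(296,218)],z+.01)),ext(onz(a,[U(108,187)],z+.004)))
V=lambda u,v:(145+(u-480+.5)/3.2-.5,160+(v+.5)/3.2-.5)
print("top tongue L,R",ext(onz(b,[V(578,210),V(696,181)],z+.004)))
print("top lip corners",ext(onz(b,[V(570,250),V(733,208),V(724,180)],.076)))
g=(np.array([.4821,.2271])*1000-O)@[c,s];print("g",g,(np.array([.4821,.2271])*1000-O)@[-s,c])
E=lambda x,y,z:[(O[0]+x*c-y*s)/1000,(O[1]+x*s+y*c)/1000,z]
print("box far-right top in pix",proj(a,[E(98,-90,.072),E(-98,-90,.076),E(-98,90,.076)]))
```

```text
side tongueR,farR(top),tongueL [[-61.7 -64.6]] [[ 67.3 -71.4]] [[-58.4  62.5]]
top tongue L,R [[-63.5  61.3]
 [-67.1 -65.3]]
top lip corners [[-96.2  91.9]
 [-99.5 -91.9]
 [-67.2 -90.4]]
g 7.14714926229233 -0.7336602909478638
box far-right top in pix [[278.79541209 172.05731377]
 [227.03231854 184.51568145]
 [210.25742279 159.89704588]]
```

Emit:
step_arm(
  rows=[
    [0.001, 0.001, -0.02, 0, 0.05],
    [0.001, 0.001, -0.04, 0, 0.05],
    [0.001, 0.001, -0.052, 0, 0.05],
    [0.001, 0.001, -0.058, 0, 0.05],
    [0.001, 0.001, -0.061, 0, 0.05],
    [0.0, 0.001, -0.063, 0, 0.05],
    [-0.001, 0.0, -0.065, 0, 0.05],
    [-0.002, 0.0, -0.067, 0, 0.05],
    [-0.002, 0.0, -0.067, 0, 0.05],
  ],
  newtons=30,
)

```text
t: 6.15
eef_pos: [0.4803, 0.2277, 0.0949]
ee_rot: [3.141, -0.0, 0.256]
force: [-5.7, -4.0, 5.3]
width: 0.0619
gripper_force: 30.0
```

Run:
```python
from m import *
s=arm.get_state();print(s["width"],s["gripper_force"],s["eef_pos"],s["ee_rot"],s["force"],s["moment"])
a=cam("side");b=cam("top")
A=cv2.resize(a["color"][120:210,195:315],(600,450),interpolation=cv2.INTER_CUBIC)
cv2.imwrite("pics/tilt.png",A)
```

```text
0.06194161183275157 30.00077337026596 [0.48034118 0.22774597 0.09494631] [ 3.14121811e+00 -4.26905043e-04  2.56408722e-01] [-5.71922875 -4.02681534  5.31374337] [-1.40003391  1.64057747  0.01242479]
```

View pics/tilt.png

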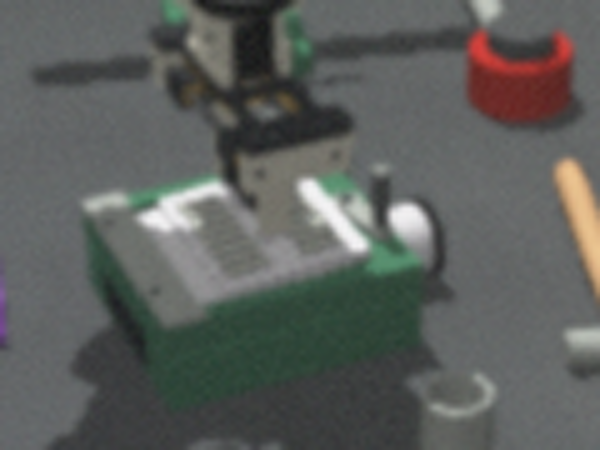

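Emit:
step_arm(
  rows=[
    [-0.001, 0.0, -0.001, 0, 0.05],
    [-0.002, 0.0, -0.001, 0, 0.05],
    [-0.003, -0.001, -0.001, 0, 0.05],
    [-0.004, -0.001, -0.001, 0, 0.05],
    [-0.005, -0.001, -0.001, 0, 0.05],
    [-0.006, -0.002, -0.001, 0, 0.05],
    [-0.006, -0.002, -0.001, 0, 0.05],
  ],
)

```text
t: 6.95
eef_pos: [0.4745, 0.2267, 0.0928]
ee_rot: [-3.141, -0.001, 0.256]
force: [0.0, 1.9, 2.0]
width: 0.062
gripper_force: 30.0
```

Emit:
step_arm(
  rows=[
    [-0.001, 0.0, 0, 0, 0.05],
    [-0.002, 0.0, 0, 0, 0.05],
    [-0.003, -0.001, 0, 0, 0.05],
    [-0.004, -0.001, 0, 0, 0.05],
    [-0.005, -0.001, 0, 0, 0.05],
    [-0.005, -0.001, 0, 0, 0.05],
  ],
)

```text
t: 7.55
eef_pos: [0.4683, 0.2244, 0.0919]
ee_rot: [3.141, 0.002, 0.256]
force: [0.8, -0.1, -2.3]
width: 0.0619
gripper_force: 30.0
```

Run:
```python
from m import *
s=arm.get_state();print(s["eef_pos"],s["ee_rot"],s["force"],s["moment"])
a=cam("side");b=cam("top")
A=cv2.resize(a["color"][120:210,195:315],(600,450),interpolation=cv2.INTER_CUBIC)
cv2.imwrite("pics/tilt2.png",A)
```

```text
[0.46833048 0.22438594 0.09187451] [3.14067380e+00 2.30558727e-03 2.55827879e-01] [ 0.7668073  -0.0991178  -2.30593373] [-0.07673891  0.20922675  0.01823044]
```

View pics/tilt2.png

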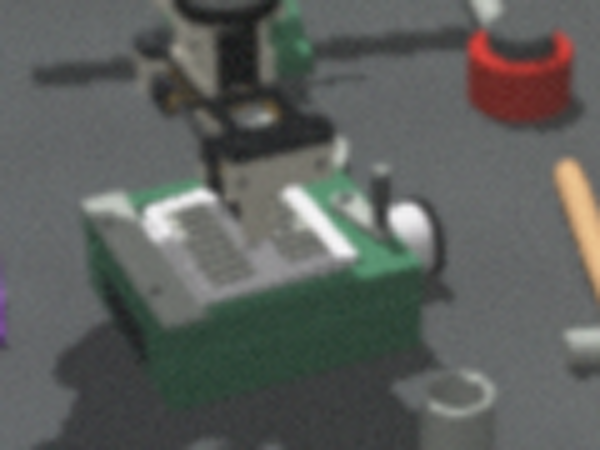

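Emit:
step_arm(
  rows=[
    [0, 0, -0.002, 0, 0.05],
    [0, 0, -0.004, 0, 0.05],
    [0, 0, -0.005, 0, 0.05],
    [0, 0, -0.006, 0, 0.05],
    [0, 0, -0.007, 0, 0.05],
    [0.001, 0, -0.008, 0, 0.05],
    [0.001, 0, -0.008, 0, 0.05],
  ],
)

```text
t: 8.35
eef_pos: [0.4704, 0.226, 0.0862]
ee_rot: [-3.14, -0.001, 0.257]
force: [-6.8, 0.5, 20.6]
width: 0.0619
gripper_force: 30.0
```

Emit:
step_arm(
  rows=[
    [0.001, 0, -0.008, 0, 0.0876],
    [0.001, 0, -0.007, 0, 0.0876],
    [0.001, 0, -0.007, 0, 0.0876],
    [0.001, 0, -0.007, 0, 0.0876],
    [0.001, 0, -0.007, 0, 0.0876],
    [0.001, 0, 0.02, 0, 0.0876],
    [0.001, 0, 0.07, 0, 0.0876],
    [0.001, 0, 0.11, 0, 0.0876],
    [-0.05, -0.15, 0.14, 0, 0.0876],
    [-0.05, -0.15, 0.14, 0, 0.0876],
    [-0.05, -0.15, 0.14, 0, 0.0876],
    [-0.05, -0.15, 0.14, 0, 0.0876],
    [-0.05, -0.15, 0.14, 0, 0.0876],
  ],
)

```text
t: 9.65
eef_pos: [0.42, 0.074, 0.2254]
ee_rot: [-3.141, -0.002, 0.254]
force: [-0.6, 0.5, 0.2]
width: 0.0879
gripper_force: 0.0
```

Run:
```python
from m import *
s=arm.get_state();print(s["width"],s["eef_pos"],s["ee_rot"],s["force"])
a=cam("side");b=cam("top")
import pickle;pickle.dump((a,b),open("seat.pkl","wb"))
c=lambda im,u,v:cv2.resize(im[v:v+100,u:u+100],(400,400),interpolation=cv2.INTER_CUBIC)
cv2.imwrite("pics/seat.png",np.hstack([c(b["color"],145,155),c(a["color"],205,125)]))
```

```text
0.08793322193223002 [0.42003325 0.07397996 0.22544527] [-3.14070150e+00 -2.02695509e-03  2.54164721e-01] [-0.57813472  0.52647387  0.22120972]
```

View pics/seat.png

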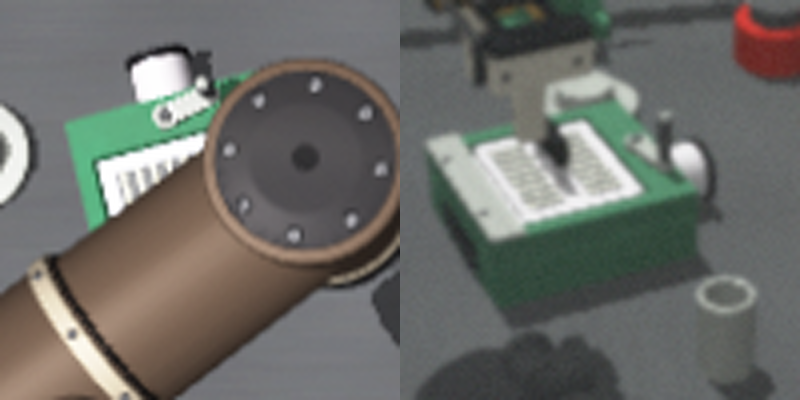

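Run:
```python
from m import *
import pickle
a,b=pickle.load(open("seat.pkl","rb"))
t=[(145+203.5/4-.5,155+81.5/4-.5)];s=[(205+264.5/4-.5,125+113.5/4-.5)]
p,e=tri(b,t,a,s);print(p,e,onz(b,t,.125),onz(a,s,.125))
v=[(145+166.5/4-.5,155+116.5/4-.5)];print("pivot",onz(b,v,.081))
st=arm.get_state()["eef_pos"];print(st)
c,q=np.cos(.256),np.sin(.256);P=np.array([.4750+.08*c,.226+.08*q])
d=p[:2]-P;th0=np.arctan2(*(np.array([[-(-q)*0,0],[0,0]]).sum(0)+0)) if 0 else 0
ex=d@[c,q];ey=d@[-q,c];th=np.arctan2(-ey,-ex);print("theta",th,np.hypot(ex,ey))
for k in np.linspace(th,-.1,12): print(round(k,2),np.round(P+.044*np.array([-np.cos(k)*c+np.sin(k)*q,-np.cos(k)*q-np.sin(k)*c])-p[:2],4))
```

```text
[0.57042862 0.20434491 0.12990204] 0.0007418695195685858 [[0.57109186 0.20511199 0.125     ]] [[0.57231431 0.21272805 0.125     ]]
pivot [[0.54925908 0.24464693 0.081     ]]
[0.42073405 0.07551436 0.22471541]
theta 1.721167375836248 0.045628009261689216
1.72 [-0.0006  0.0015]
1.56 [-0.0075 -0.0008]
1.39 [-0.0147 -0.002 ]
1.22 [-0.022  -0.0019]
1.06 [-0.0292 -0.0007]
0.89 [-0.036   0.0018]
0.73 [-0.0424  0.0053]
0.56 [-0.0481  0.0098]
0.4 [-0.053   0.0152]
0.23 [-0.0569  0.0213]
0.07 [-0.0598  0.028 ]
-0.1 [-0.0615  0.0351]
```

Emit:
step_arm(
  rows=[
    [0.05, 0.04, 0, 0, 0.06],
    [0.1, 0.08, 0, 0, 0.06],
    [0.15, 0.131, 0, 0, 0.06],
    [0.15, 0.131, -0.03, 0, 0.06],
    [0.15, 0.131, -0.07, 0, 0.06],
    [0.15, 0.131, -0.1, 0, 0.06],
    [0.15, 0.131, -0.115, 0, 0.06],
    [0.15, 0.131, -0.13, 0, 0.06],
    [0.15, 0.131, -0.13, 0, 0.06],
    [0.15, 0.131, -0.13, 0, 0.0],
    [0.15, 0.131, -0.13, 0, 0.0],
    [0.15, 0.131, -0.13, 0, 0.0],
    [0.15, 0.131, -0.13, 0, 0.0],
    [0.15, 0.131, -0.13, 0, 0.0],
    [0.15, 0.131, -0.13, 0, 0.0],
  ],
  newtons=12,
)

```text
t: 11.25
eef_pos: [0.5705, 0.2062, 0.0949]
ee_rot: [-3.141, -0.001, 0.256]
force: [0.7, -0.2, 0.1]
width: 0.0177
gripper_force: 0.0
```

Emit:
step_arm(
  rows=[
    [0, 0, 0, 0, 0.0],
    [0, 0, 0, 0, 0.0],
    [-0.007, -0.002, 0, 0, 0.0],
    [-0.0145, -0.004, 0, 0, 0.0],
    [-0.022, -0.004, 0, 0, 0.0],
    [-0.029, -0.0025, 0, 0, 0.0],
    [-0.036, 0, 0, 0, 0.0],
    [-0.042, 0.0035, 0, 0, 0.0],
    [-0.048, 0.008, 0, 0, 0.0],
    [-0.053, 0.0135, 0, 0, 0.0],
    [-0.057, 0.0195, 0, 0, 0.0],
    [-0.0595, 0.0255, 0, 0, 0.0],
  ],
)

```text
t: 12.45
eef_pos: [0.5097, 0.2317, 0.0947]
ee_rot: [3.141, 0.001, 0.256]
force: [-1.6, -2.2, 5.9]
width: 0.0134
gripper_force: 12.0
```

Emit:
step_arm(
  rows=[
    [-0.001, 0.002, 0, 0, 0.0],
    [-0.001, 0.004, 0, 0, 0.0],
    [-0.001, 0.006, 0, 0, 0.0],
    [-0.002, 0.008, 0, 0, 0.0],
    [-0.002, 0.009, 0, 0, 0.0],
    [-0.002, 0.009, 0, 0, 0.0],
  ],
  newtons=20,
)

```text
t: 13.05
eef_pos: [0.5081, 0.2362, 0.0946]
ee_rot: [3.135, 0.004, 0.256]
force: [6.3, -20.3, 8.7]
width: 0.0133
gripper_force: 20.0
```

Emit:
step_arm(
  rows=[
    [0, -0.002, 0, 0, 0.05],
    [0, -0.002, 0, 0, 0.05],
    [0, -0.003, 0, 0, 0.05],
    [0, -0.003, 0, 0, 0.05],
    [0, -0.003, 0, 0, 0.05],
    [0, -0.003, 0.03, 0, 0.05],
    [0, -0.003, 0.07, 0, 0.05],
    [0, -0.003, 0.12, 0, 0.05],
    [0.05, -0.08, 0.15, 0, 0.05],
    [0.05, -0.15, 0.15, 0, 0.05],
    [0.05, -0.25, 0.15, 0, 0.05],
    [0.05, -0.3, 0.15, 0, 0.05],
    [0.05, -0.3, 0.15, 0, 0.05],
    [0.05, -0.3, 0.15, 0, 0.05],
    [0.05, -0.3, 0.15, 0, 0.05],
    [0.05, -0.3, 0.15, 0, 0.05],
    [0.05, -0.3, 0.15, 0, 0.05],
  ],
)

```text
t: 14.75
eef_pos: [0.5589, -0.0588, 0.2444]
ee_rot: [-3.141, 0.0, 0.256]
force: [-0.7, 0.3, -0.1]
width: 0.0501
gripper_force: 0.0
```

Run:
```python
from m import *
s=arm.get_state();print(s["width"],s["eef_pos"],s["force"])
a=cam("side");b=cam("top")
import pickle;pickle.dump((a,b),open("fin.pkl","wb"))
c=lambda im,u,v:cv2.resize(im[v:v+100,u:u+100],(400,400),interpolation=cv2.INTER_CUBIC)
cv2.imwrite("pics/fin.png",np.hstack([c(b["color"],145,155),c(a["color"],205,125)]))
```

```text
0.0501270258384886 [ 0.55890281 -0.0588137   0.24438003] [-0.65966895  0.25541675 -0.12267483]
```

View pics/fin.png

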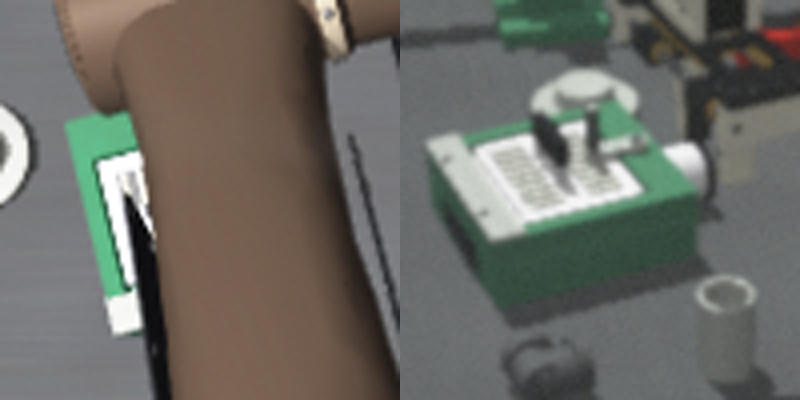

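The side view shows the frame flat in the recess with its tongue under the lip. The catch arm lies over the far edge, with the peg top at crop (592,108). A numeric check follows.

Run:
```python
from m import *
import pickle
a,b=pickle.load(open("fin.pkl","rb"))
c,s=np.cos(.256),np.sin(.256);O=np.array([475,226])
def ext(P): d=P[:,:2]*1000-O; return np.round(np.c_[d@[c,s],d@[-s,c]],1)
U=lambda u,v:(205+(u-400+.5)/4-.5,125+(v+.5)/4-.5)
print("peg",ext(onz(a,[U(592,108)],.125)))
print("filter far L,R, near L, R",ext(onz(a,[U(582,122),U(644,190),U(474,150)],.07)))
print("far-rim corner",ext(onz(a,[U(695,178)],.072)),"bar",ext(onz(a,[U(533,113),U(562,140)],.116)))
```

```text
peg [[36.3 -1.3]]
filter far L,R, near L, R [[ 53.3  66.6]
 [ 56.8 -67.4]
 [-57.   63.4]]
far-rim corner [[105.2 -71.8]] bar [[ -9.6  28.2]
 [ -3.8 -27.1]]
```

```bash
python3 -c "
from station import arm
print(arm.job_done())"
```

```text
the job is handed in; nothing more can be done
None
```

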